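# Load a staining dish on the bench shaker and lock the clamp roller with its index plunger

## Robot

A 7-joint arm with a two-finger parallel gripper is mounted at the origin on a cart in front of the work surface, level with it; the furniture and walls round the work are solid. World frame = base frame: x ahead of the robot, y to its left, z up, the work surface at z = 0. Lengths are in m, angles in rad, forces in N, time in s.
With the tool pointing down it reaches from about 0.425 to 0.95 m from the base axis. Payload 4.7 kg.
Tool frame: the origin (TCP) lies at the very end of the fingers, on their centre line; the grasp point (between the pads) lies env.hold_point_z behind it (env.hold_point_z is the distance from the TCP to the grasp point, in m); z points along the fingers, y is the line along which they close (so a half turn about z gives the same grasp; the last joint's range is limited). The gripper opens to 87 mm and grips with 3 to 60 N. Pads are 19 mm wide; open, the fingers measure 117 mm over their backs; the gripper's body (75 mm by 190 mm) begins 51 mm behind the grasp point.
Start: joints at [1.088, 0.469, -0.049, 1.532, 0.024, 1.141, -0.082], TCP at [0.296, -0.607, 0.223] pointing down, gripper open.
Joint ranges: [-2.59, 2.59], [-0.33, 1.99], [-1.39, 1.29], [0.1, 2.45], [-1.04, 4.18], [0.21, 1.99], [-2.66, 2.66]. Speed limits (rad/s): [2.57, 2.57, 3.14, 3.14, 3.14, 3.14, 3.14].

## Interface

Orientations are given as a unit quaternion [x, y, z, w].
In Python, from station import env gives the robot as it stands.
- The arm moves only by the tool move_arm, never from a script. Its argument "series" is a list of rows, each a list of 7 numbers: the shift along the tool's x, y, z in mm, then the turn, a rotation vector about the tool's x, y, z in rad, then the finger opening in mm, from 0 to 87. A call has 1 to 12 rows; each row is the pose to reach, as a shift and turn from the pose commanded when the call began, along the tool's axes at that moment; what a row does not reach only later rows make up. A row lasts 1/10 s, in which the tool goes at most 50 mm and 8.59 degrees, less where a joint would pass 70% of its speed; a pose out of reach is approached as far as the arm can. A call with a gripper value outside its range is refused whole. The fingers move at their own pace and stop on an object; "newtons" is the grip in N (left out, the last holds). Time passes only in rows, so rows that repeat a pose let the fingers close. It gives the time, the measured TCP pose, the force, the opening and the grip force at its end, in the units of the state.
- env.get_state(): the state, without advancing time (a new reading comes with each control period).
- env.grab_frame(name): name is "scene" or "top"; returns a dict with "color" (480x640x3 uint8, red, green, blue), "vertical_fov" (degrees; the focal length in pixels is half the picture's height over the tangent of half this angle, whatever the lens; pixels are square), "cx", "cy" (the principal point, pixels), "R" (3x3) and "t" (3): a world point X has camera coordinates R X + t. Camera axes: x right, y down, z forward; pixel columns grow to the right and rows downward; lengths in m; the calibration is good to about 2 mm. A picture is of the moment at which its call begins. There is no depth.
- env.close_job(): hands the job in; it is judged then, once.
Trained networks look in a picture, given as the dict that the camera call returned (one of the last four; its "shot" number tells which), for a name from the list of things; names that differ only in an ending like _2 or _b are one class to them, and where a whole thing is asked for, a point or a joint stands for the part that bears it (a point fixed in the world has none). Each returns a list of dicts, best first, with "confidence" (0 to 1); they miss things now and then, are a little off and sometimes report something else, mostly with a low value. They report only what shows in the picture. A call takes as long as a camera call.
- env.regions_of(picture, thing): "region" (480x640 bool, what is visible of it) and "point" ([column, row] in pixels, amid what is visible of it).
The state is a dict: "t": time; "joint_pos": joint angles; "joint_velocities": joint speeds; "joint_efforts": joint torques, N m; "eef_pos": TCP position; "eef_rot": TCP orientation; "contact_force": force on the tool from outside, world axes, zero at the start; "torque": the same for the moment, N m; "finger_gap": finger opening in m; "finger_force": force on a finger pad.
Only numpy, scipy, OpenCV 4.12 (cv2) and the standard library are available. Lean on these libraries where they do the work, as an engineer would, in place of code of your own. Each camera call takes 0.05 s, during which the arm holds its last target. There are 200 camera calls.

## Task

Lift only the top staining dish straight off the nested pile and set it down flat on the shaker's mat, midway between the two side rails, with its short ends facing the two rollers. Then pull up the plunger knob, slide the clamp roller one hole inward so that it closes up to the dish, and let the pin go fully home in that hole. Finish while still gripping the knob, with the pin home; do not knock the rest of the pile or the bottles, and do not crush the dish with the roller.

Things in the scene. Friction and masses are not known exactly. Their poses are not given: they have to be found in the camera images.
- shaker: White bench shaker fixed on the worktop, 202 x 248 mm, grey panel with dial on its front (-x). Origin: centre of its underside; x to its back, y to its left along the rails, z up. On its platform (78 mm high): black rubber mat (top 80 mm, 136 in x by 224 in y), and two steel rails along y at x = -85 and +85 mm (22 mm wide, top 90 mm).
- fixed_roller (a point): Middle of the axis of the fixed roller: rubber, 16 mm diameter, 126 mm long, along the shaker's x, at the shaker's x = 0, y = -85, z = 108 mm, held between two blocks on the rails (34 x 28 mm, top 116.5 mm).
- next_hole (a point): Mouth of the index hole in the near rail (x = -85 mm) that the pin must go into, at the shaker's y = +43, z = 90 mm. The rail has five such upright 10.5 mm holes 24 mm apart, at y = +91, +67, +43, +19, -5 mm; the pin starts in that at +67.
- clamp_bar: Movable clamp roller, like the fixed one and parallel to it, with a block on each rail (34 x 28 mm, top 116.5 mm); slides along the shaker's y against about 2 N, locked while the pin is down. Origin 108 mm below the middle of its axis, axes as the shaker's; starts at the shaker's y = +67 mm (within 1 mm); inward is -y. Gap between the rollers: 136 mm, one hole in 112 mm.
- plunger (a joint): Lift of the index plunger, m: 0 is pin fully home in a hole (8 mm deep), 0.012 the upper stop. Above 0.008 the pin is clear of the rail. A spring drives it down, about 6 N at home, 10 N at the top; between holes the pin rides on the rail at 0.008, and over a hole it drops in by itself or when pushed. Pin and hole have about 1.2 mm of play either way.
- knob: Black round pull knob on top of the plunger, over the near block of the movable roller; it moves up and down with the plunger and along with the roller. The body's origin is no visible point (85 mm behind and 150 mm below the grip point): use knob_grip.
- knob_grip (a point): Grip point on the knob's axis. The knob is 26 mm in diameter from 11 mm below to 7 mm above this point and ends 10 mm above it; it is narrower below. With the pin home the point is at the shaker's x = -85, y of the clamp roller, z = 150 mm. Below it stand a nut (top 21 mm lower) and the block (top 33 mm lower). Pull it straight up.
- bed (a point): Where the centre of the clamped dish's underside belongs: on the mat, midway between the rails and midway between the rollers when the clamp roller is one hole in (the shaker's x = 0, y = -21, z = 80 mm). Axes as the shaker's: x across, y along the rails.
- dish_top: Top one of three alike white plastic stepped staining dishes nested in a pile: open, 58 mm (its x) by 110 mm (its y), 35 mm high, 50 to 105 g. Origin: centre of its underside. From 18 to 35 mm up it is full size with 3 mm walls; the foot below is 48 x 100 mm. Take it across the 58 mm, fingertips no more than 18 mm below its rim.
- dish_mid: The middle dish, same shape and frame. Nested dishes stand 21 mm apart in height, the foot of the upper one 14 mm deep inside the rim of the lower with 2 mm of play. It stays.
- dish_low: The lowest dish of the pile, same shape and frame, standing on the worktop. It stays.
- immersion_oil: Bystander: small brown bottle, 27 mm diameter, 62 mm high, near the back of the worktop. Origin: centre of its underside.
- stain_blue: Bystander: large brown reagent bottle, 54 mm diameter, 118 mm high, near the back of the worktop. Origin: centre of its underside.
- microscope: Fixed in place, an obstacle: black and beige microscope, 400 mm high, between the arm's start pose and the pile. Origin: centre of its underside, always at [0.60, 0.16, 0]; it spans x = 0.46 to 0.74 m, y = 0.05 to 0.28 m. Pass it on the robot's side (x under 0.40 m).

How it is judged:
On the way, in this order (a step that is already met when the one before it is completed fails the run):
1. the top dish is lifted clear of the pile, the dish below stays (z of dish_top in the frame of dish_mid above 0.05 m and contact force between the fingers and dish_top above 0.3 N), for 0.1 s.
2. the dish is set down by the gripper on the mat (not dropped from more than 8 mm), between the rollers (x of dish_top in the frame of bed between -0.012 and 0.012 m and z of dish_top in the frame of bed between -0.003 and 0.008 m and y of dish_top in the frame of bed between -0.02 and 0.025 m and angle between the y axis of dish_top and the y axis of bed, either way round below 0.15 rad and contact force between the fingers and dish_top above 0.3 N), for 0.05 s.
3. with the dish let go on the mat, the plunger is pulled up until the pin is clear of the rail (value of joint plunger above 0.0082 m and contact force between the fingers and knob above 1 N and x of dish_top in the frame of bed between -0.012 and 0.012 m and z of dish_top in the frame of bed between -0.003 and 0.008 m and contact force between the fingers and dish_top below 0.1 N), for 0.1 s.
4. the clamp roller is one hole in with the pin home (horizontal distance between knob_grip and next_hole below 0.0025 m and value of joint plunger below 0.0015 m), for 0.2 s.
At the end, for the whole second after the job is handed in: Fingers grip the knob (over 3 N), pin home (plunger < 1.5 mm), knob axis within 2.5 mm of next_hole; dish flat and still on the mat, untouched by the robot, within 12 mm (x) and 4 mm (y) of the bed and 0.06 rad of square; other dishes within 25 mm, bottles within 20 mm of their starts (all of step 4 and linear speed of each of clamp_bar, dish_top below 0.01 m/s and contact force between the fingers and knob above 3 N and x of dish_top in the frame of bed between -0.012 and 0.012 m and z of dish_top in the frame of bed between -0.003 and 0.003 m and y of dish_top in the frame of bed between -0.004 and 0.004 m and angle between the y axis of dish_top and the y axis of bed, either way round below 0.06 rad and angle between dish_top's own z axis and vertical below 0.06 rad and contact force between each of the arm, the fingers and dish_top below 0.1 N and distance of each of dish_mid, dish_low from where it was at the start of the episode below 0.025 m and distance of each of immersion_oil, stain_blue from where it was at the start of the episode below 0.02 m); the arm keeps its last pose, push and grip.
It fails at once if the rest of the pile is knocked or carried off (more than 25 mm) (distance of any of dish_mid, dish_low from where it was at the start of the episode above 0.025 m).
It fails at once if a bottle is knocked (moved more than 20 mm) (distance of any of immersion_oil, stain_blue from where it was at the start of the episode above 0.02 m).
It fails at once if the roller crushes the dish (more than 20 N) (contact force between clamp_bar and dish_top above 20 N).
It fails at once if the dish is turned over (more than 60 degrees) (angle between dish_top's own z axis and vertical above 1.05 rad).
It also fails if it takes over 51 s, if anything falls off the work surface, if the arm or the gripper's body presses on something with over 40 N, if the wrist force passes 120 N, or if a joint passes its speed limit or range.

## Working session

There is one attempt and no reset: what is moved stays moved. The work goes in short steps, Python scripts to look and compute and a tool call to move; the robot and the scene stay as the last step left them, time stands still between calls to the robot, and variables do not carry over. Pictures are saved under pics/ and viewed, at most 10 in all, crops included, and the job is handed in when it is done.

Besides the shell and the picture viewer there is one more tool, called as name(argument=value, ...), one argument or row to a line, values as JSON. move_arm: Moves the arm, as the interface text tells. Its arguments: {"type":"object","properties":{"series":{"type":"array"},"newtons":{"type":"number"}},"required":["series"]}

```bash
mkdir -p pics; ls
cat > h.py <<'E'
import numpy as np, cv2
from station import env
def shot(name,fn=None):
    p=env.grab_frame(name)
    if fn: cv2.imwrite(fn,p["color"][:,:,::-1])
    return p
def K(p):
    f=240/np.tan(np.radians(p["vertical_fov"])/2)
    return f
def proj(p,X):
    c=np.array(p["R"])@np.array(X,float).T+np.array(p["t"]).reshape(3,1)
    return np.c_[K(p)*c[0]/c[2]+p["cx"],K(p)*c[1]/c[2]+p["cy"]]
def back(p,uv,z):
    R=np.array(p["R"]);t=np.array(p["t"]);C=-R.T@t
    d=R.T@np.array([(uv[0]-p["cx"])/K(p),(uv[1]-p["cy"])/K(p),1])
    return C+d*(z-C[2])/d[2]
E
python3 - <<'E'
from h import *
print(env.hold_point_z); s=env.get_state(); print(s["eef_pos"],s["eef_rot"],s["finger_gap"])
for n in ["scene","top"]:
    p=shot(n,f"pics/{n}0.png"); print(n,-np.array(p["R"]).T@p["t"],K(p),p["cx"],p["cy"],np.round(p["R"],3).tolist())
    for th in ["shaker","clamp_bar","knob","dish_top","dish_mid","dish_low","immersion_oil","stain_blue"]:
        for r in env.regions_of(p,th)[:2]:
            ys,xs=np.where(r["region"]); print(th,round(r["confidence"],2),r["point"],xs.min(),xs.max(),ys.min(),ys.max(),len(xs))
E
```

```text
pics
0.0187
[ 0.29564573 -0.60613789  0.22149538] [ 9.74364714e-01  2.24972115e-01 -2.64222404e-04 -9.39256692e-04] 0.08698243301779947
scene [-0.03997632  0.80210735  0.63196156] 601.3001150272729 325.89500882253003 237.8266912963046 [[-0.846, -0.533, -0.025], [-0.199, 0.357, -0.913], [0.496, -0.767, -0.408]]
shaker 0.65 [356.2, 240.9] 298 412 198 286 7292
clamp_bar 0.64 [362.0, 231.2] 303 394 212 249 1193
clamp_bar 0.64 [268.8, 263.3] 254 279 240 289 914
knob 0.63 [384.0, 219.4] 379 391 213 228 173
dish_top 0.79 [325.8, 312.1] 302 347 291 332 1339
dish_mid 0.74 [326.0, 336.3] 302 347 307 343 472
dish_low 0.97 [325.3, 349.1] 302 347 317 358 669
dish_low 0.59 [268.0, 263.4] 254 280 240 290 953
stain_blue 0.7 [266.6, 263.9] 254 280 241 290 914
top [ 0.34478604 -0.12418638  1.44208987] 596.0435840463572 318.22649843991564 228.7410511399102 [[0.02, -1.0, -0.01], [-0.982, -0.017, -0.189], [0.189, 0.014, -0.982]]
shaker 0.67 [405.9, 240.9] 344 463 188 291 9374
clamp_bar 0.98 [375.3, 243.2] 363 390 200 288 790
dish_top 0.81 [264.9, 285.9] 240 290 269 302 1218
dish_mid 0.66 [310.1, 202.1] 301 322 186 213 508
dish_low 0.56 [265.5, 297.6] 266 268 300 300 3
immersion_oil 0.72 [403.2, 239.8] 344 463 188 291 9324
immersion_oil 0.52 [279.4, 204.6] 274 283 201 212 100
stain_blue 0.89 [309.2, 200.1] 300 322 185 214 553
```

View pics/top0.png

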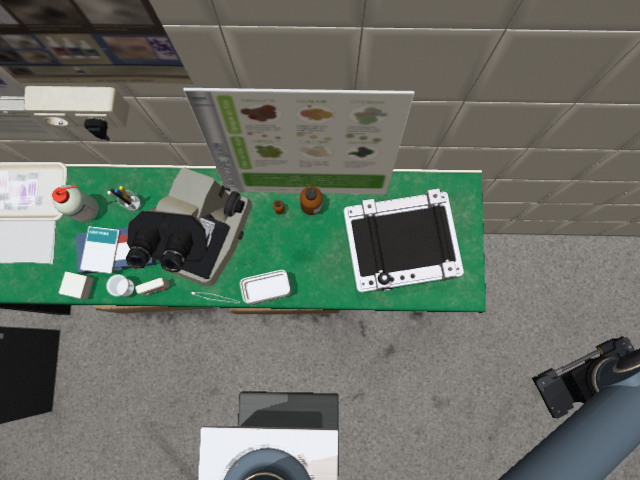

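View pics/scene0.png

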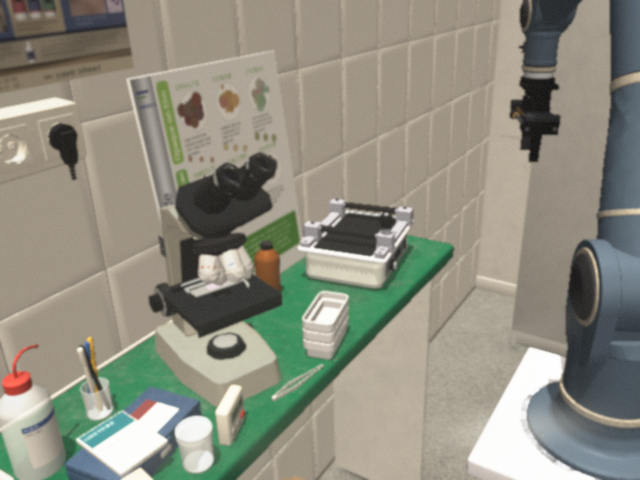

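The top view shows the pile at about (265,286), the shaker at (405,240) turned a few degrees, the knob near (383,278) and the bottles at (279,207) and (311,200). The scene view shows the pile at (326,325) and the shaker at (356,245).

Run:
```python
import cv2,numpy as np
a=cv2.imread("pics/top0.png");c=cv2.resize(a[182:298,335:473],None,fx=5.5,fy=5,interpolation=cv2.INTER_CUBIC)
c=cv2.resize(a[182:298,335:473],None,fx=5,fy=5,interpolation=cv2.INTER_CUBIC);cv2.imwrite("pics/c1.png",c)
b=cv2.imread("pics/scene0.png");cv2.imwrite("pics/c2.png",cv2.resize(b[190:300,290:425],None,fx=5,fy=5,interpolation=cv2.INTER_CUBIC))
```

```text
(no output)
```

View pics/c1.png

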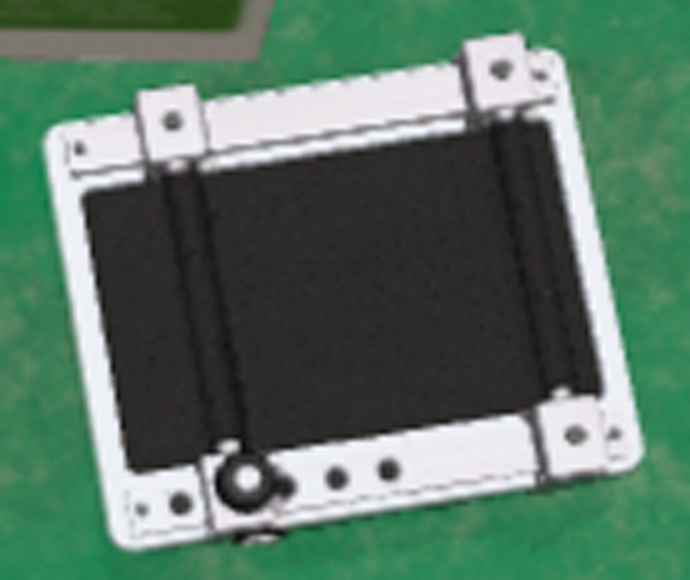

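View pics/c2.png

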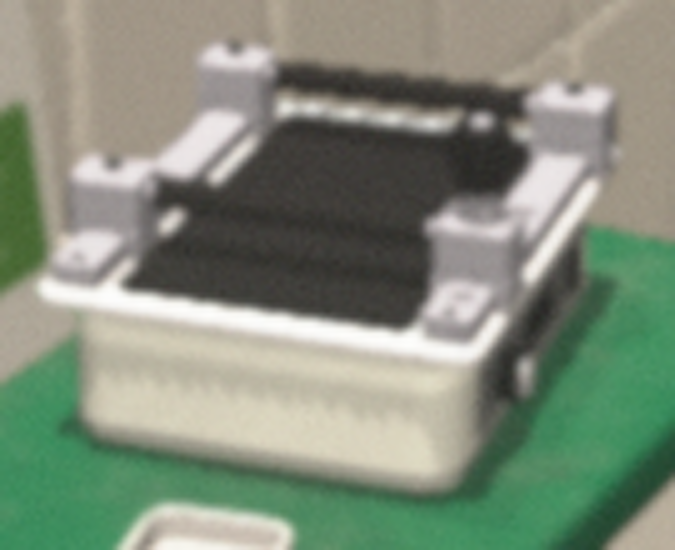

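```bash
cat > fit.py <<'E'
from h import *
from scipy.optimize import least_squares,minimize
P={n:shot(n) for n in ["top","scene"]}
def T(X,q):
    X=np.array(X,float);c,s=np.cos(q[2]),np.sin(q[2])
    return np.c_[q[0]+c*X[:,0]-s*X[:,1],q[1]+s*X[:,0]+c*X[:,1],X[:,2]]
top=[((172,120),(85,67,116.5)),((502,69),(85,-85,116.5)),((575,434),(-85,-85,116.5)),((180,503),(-85,91,90)),((337,477),(-85,19,90)),((388,469),(-85,-5,90)),((247,480),(-85,67,160)),
((82,192),(68,112,80)),((133,470),(-68,112,80)),((552,122),(68,-112,80)),((602,392),(-68,-112,80))]
sc=[((112,160),(85,67,116.5)),((236,47),(85,-85,116.5)),((573,90),(-85,-85,116.5)),((482,119),(-85,67,160)),((125,283),(68,112,80)),((415,328),(-68,112,80))]
D={"top":(top,335,182),"scene":(sc,290,190)}
def res(q,ns):
    r=[]
    for n in ns:
        L,u0,v0=D[n];uv=(np.array([l[0] for l in L])+.5)/5-.5+[u0,v0]
        r.append(proj(P[n],T(np.array([l[1] for l in L])/1000,q))-uv)
    return np.vstack(r)
for ns in (["top"],["scene"],["top","scene"]):
    o=least_squares(lambda q:res(q,ns).ravel(),[0.6,-0.3,0.1],loss="soft_l1",f_scale=.7); print(ns,np.round(o.x,4)); 
print(np.round(res(o.x,ns),1).tolist())
S=o.x
# dish
box=lambda a,b,z0,z1:[(sx*a/2,sy*b/2,z) for sx in(-1,1) for sy in(-1,1) for z in(z0,z1)]
foot=box(.048,.1,0,.018);rim=box(.058,.11,.018,.035)
M={n:env.regions_of(P[n],"dish_top")[0]["region"] for n in P}
pile=np.zeros((480,640),bool)
for d in ["dish_top","dish_mid","dish_low"]: pile|=env.regions_of(P["scene"],d)[0]["region"]
def iou(m,p,X):
    k=8;im=np.zeros((480*4,640*4),np.uint8)
    h=cv2.convexHull(proj(p,X).astype(np.float32)).reshape(-1,2)
    cv2.fillConvexPoly(im,np.round((h*4+1.5)*16).astype(np.int32),1,shift=4)
    a=cv2.resize(im.astype(np.float32),(640,480),interpolation=cv2.INTER_AREA)
    return np.minimum(a,m).sum()/np.maximum(a,m).sum()
R=np.array(rim)+[0,0,.042]
pl=np.array(rim+[(x,y,z+.042) for x,y,z in rim]+foot)
q0=[*back(P["top"],(264.9,285.9),.077)[:2],0.1]
def go(f):
    best=max((minimize(lambda q:-f(q),[q0[0],q0[1],y0],method="Nelder-Mead",options=dict(initial_simplex=[[q0[0]+a,q0[1]+b,y0+c] for a,b,c in((0,0,0),(.01,0,0),(0,.01,0),(0,0,.1))])) for y0 in(-.1,.1)),key=lambda r:-r.fun)
    return np.round(best.x,4),round(best.fun,3)
ft=lambda q:iou(M["top"],P["top"],T(R,q)); fs=lambda q:iou(pile,P["scene"],T(pl,q))
print("dish top",go(ft));print("dish scene",go(fs));print("both",go(lambda q:ft(q)+fs(q)))
for n in ("immersion_oil","stain_blue"): pass
E
python3 fit.py
```

```text
['top'] [ 0.5836 -0.3016  0.1754]
['scene'] [ 0.5865 -0.3071  0.1874]
['top', 'scene'] [ 0.5838 -0.3019  0.1781]
[[0.3, 0.1], [-0.1, -0.1], [0.1, -0.0], [0.5, -0.1], [0.3, 0.0], [0.5, -0.0], [0.5, -0.6], [-0.6, -0.7], [-0.8, 1.0], [-0.2, -1.7], [1.5, 1.2], [0.5, 1.6], [0.2, 1.4], [0.5, 0.8], [0.2, 0.7], [-2.5, 0.9], [-1.1, 0.9]]Traceback (most recent call last):
  File "fit.py", line 24, in <module>
    M={n:env.regions_of(P[n],"dish_top")[0]["region"] for n in P}
         ~~~~~~~~~~~~~~~~~~~~~~~~~~~~~~~^^^
IndexError: list index out of range
```

```bash
python3 - <<'E'
s=open("fit.py").read()
i=s.index("((82,192)"); j=s.index("]\nsc="); s=s[:i]+s[j:]
s=s.replace(",((125,283),(68,112,80)),((415,328),(-68,112,80))","")
s=s.replace('M={n:','''def reg(n,d):
    for i in range(6):
        r=env.regions_of(P[n],d)
        if r and r[0]["confidence"]>.5: return r[0]["region"]
        P[n]=shot(n)
    print("miss",n,d); return np.zeros((480,640),bool)
M={n:''').replace('env.regions_of(P[n],"dish_top")[0]["region"]','reg(n,"dish_top")').replace('env.regions_of(P["scene"],d)[0]["region"]','reg("scene",d)')
open("fit.py","w").write(s)
E
python3 fit.py
```

```text
['top'] [ 0.5836 -0.3013  0.1763]
['scene'] [ 0.5877 -0.3073  0.1759]
['top', 'scene'] [ 0.5839 -0.3015  0.1765]
[[0.2, -0.0], [-0.2, -0.1], [-0.1, -0.0], [0.2, -0.2], [0.0, -0.0], [0.2, -0.1], [0.2, -0.7], [0.3, 1.6], [0.1, 1.4], [0.4, 0.9], [-0.0, 0.7]]
dish top (array([0.4731, 0.0156, 0.2424]), np.float64(-0.932))
dish scene (array([ 0.4931, -0.0149,  0.2974]), np.float64(-0.741))
both (array([0.4737, 0.015 , 0.2823]), np.float64(-1.613))
```

```bash
cat > go.py <<'E'
from h import *
from scipy.spatial.transform import Rotation as Ro
import sys
# usage: go.py x y z phi : shift (mm) & turn from measured pose; tool pointing down, tool x at angle phi
x,y,z,phi=map(float,sys.argv[1:5]); s=env.get_state()
R=Ro.from_quat(s["eef_rot"]); d=R.inv().apply(np.array([x,y,z])-s["eef_pos"])*1000
Rt=Ro.from_matrix(np.array([[np.cos(phi),np.sin(phi),0],[np.sin(phi),-np.cos(phi),0],[0,0,-1]]))
print("t",round(s["t"],2),"shift",np.round(d,1),"turn",np.round((R.inv()*Rt).as_rotvec(),3),"at",np.round(s["eef_pos"],4),"gap",s["finger_gap"],s["contact_force"],s["finger_force"],"j",np.round(s["joint_pos"],2))
E
python3 - <<'E'
from h import *
p=shot("top");q=shot("scene")
for uv in [(237,235),(213,278),(222,270),(245,215),(252,195)]:
    for z in (.05,.1,.15,.2): 
        X=back(p,uv,z); print(uv,np.round(X,3),np.round(proj(q,X[None]),0).tolist())
for _ in range(3):
    q=shot("scene"); print([(d,[(round(r["confidence"],2),r["point"]) for r in env.regions_of(q,d)]) for d in ("dish_top","dish_mid","dish_low")])
E
python3 go.py 0.44 0.0 0.25 1.81
```

```text
(237, 235) [0.594 0.088 0.05 ] [[249.0, 320.0]]
(237, 235) [0.585 0.081 0.1  ] [[253.0, 296.0]]
(237, 235) [0.576 0.073 0.15 ] [[258.0, 270.0]]
(237, 235) [0.567 0.065 0.2  ] [[262.0, 244.0]]
(213, 278) [0.491 0.14  0.05 ] [[277.0, 351.0]]
(213, 278) [0.486 0.13  0.1  ] [[282.0, 324.0]]
(213, 278) [0.48  0.121 0.15 ] [[286.0, 295.0]]
(213, 278) [0.475 0.111 0.2  ] [[291.0, 266.0]]
(222, 270) [0.51 0.12 0.05] [[275.0, 342.0]]
(222, 270) [0.504 0.111 0.1  ] [[280.0, 315.0]]
(222, 270) [0.498 0.102 0.15 ] [[284.0, 288.0]]
(222, 270) [0.492 0.093 0.2  ] [[288.0, 260.0]]
(245, 215) [0.643 0.071 0.05 ] [[234.0, 309.0]]
(245, 215) [0.632 0.064 0.1  ] [[239.0, 286.0]]
(245, 215) [0.622 0.057 0.15 ] [[243.0, 261.0]]
(245, 215) [0.611 0.05  0.2  ] [[248.0, 236.0]]
(252, 195) [0.693 0.056 0.05 ] [[219.0, 299.0]]
(252, 195) [0.68 0.05 0.1 ] [[224.0, 277.0]]
(252, 195) [0.668 0.044 0.15 ] [[229.0, 253.0]]
(252, 195) [0.655 0.037 0.2  ] [[234.0, 229.0]]
[('dish_top', [(0.91, [323.7, 309.3])]), ('dish_mid', [(0.78, [327.4, 334.7])]), ('dish_low', [(0.64, [326.1, 345.2])])]
[('dish_top', [(0.75, [325.6, 309.8])]), ('dish_mid', [(0.74, [325.3, 335.1])]), ('dish_low', [(0.56, [328.4, 346.5]), (0.48, [354.3, 241.1])])]
[('dish_top', [(0.97, [324.3, 313.6]), (0.57, [320.1, 332.2])]), ('dish_mid', [(0.77, [324.5, 332.5])]), ('dish_low', [(0.73, [325.7, 345.0]), (0.3, [356.0, 241.8])])]
t 2.15 shift [ 395.4 -482.1  -27.5] turn [ 0.     0.    -1.356] at [ 0.2959 -0.6067  0.2226] gap 0.08689853404156846 [-0.20815708  0.60106416  0.4735218 ] 0.0 j [ 1.09  0.47 -0.05  1.53  0.02  1.14 -0.08]
```

move_arm(
  series=[
    [430,-472,-27,0,0,-1.36,87],
    [430,-472,-27,0,0,-1.36,87],
    [430,-472,-27,0,0,-1.36,87],
    [430,-472,-27,0,0,-1.36,87],
    [430,-472,-27,0,0,-1.36,87],
    [430,-472,-27,0,0,-1.36,87],
    [430,-472,-27,0,0,-1.36,87],
    [430,-472,-27,0,0,-1.36,87],
    [430,-472,-27,0,0,-1.36,87],
    [430,-472,-27,0,0,-1.36,87],
    [430,-472,-27,0,0,-1.36,87],
    [430,-472,-27,0,0,-1.36,87],
  ],
  newtons=15,
)

```text
t: 3.35
eef_pos: [0.4648, -0.0296, 0.2485]
eef_rot: [0.616, 0.787, 0.0, 0.001]
contact_force: [0.7, -0.3, 0.8]
finger_gap: 0.0868
finger_force: 0.0
```

```bash
python3 go.py 0.4755 0.006 0.12 1.815
cat >> fit.py <<'E'
print("dish_top scene only",[go(lambda q:iou(M["scene"],P["scene"],T(np.vstack([R,np.array(foot)*[1,1,.2]+[0,0,.0565]]),[q[0],q[1],.245+0*q[2]]))) for _ in range(1)])
E
python3 fit.py
```

```text
t 3.35 shift [ 32.2  18.8 128.5] turn [ 0.001  0.001 -0.002] at [ 0.4648 -0.0296  0.2485] gap 0.0867962326206092 [ 0.68665567 -0.26297927  0.83783174] 0.0 j [ 0.55  0.15 -0.63  1.95  0.1   1.08  0.12]
['top'] [ 0.5836 -0.3013  0.1763]
['scene'] [ 0.5877 -0.3073  0.1759]
['top', 'scene'] [ 0.5839 -0.3015  0.1765]
[[0.2, -0.0], [-0.2, -0.1], [-0.1, -0.0], [0.2, -0.2], [0.0, -0.0], [0.2, -0.1], [0.2, -0.7], [0.3, 1.6], [0.1, 1.4], [0.4, 0.9], [-0.0, 0.7]]
miss top dish_topTraceback (most recent call last):
  File "fit.py", line 30, in <module>
    M={n:reg(n,"dish_top") for n in P}
         ~~~^^^^^^^^^^^^^^
  File "fit.py", line 26, in reg
    r=env.regions_of(P[n],d)
ValueError: only the last four pictures can be asked about
```

move_arm(
  series=[
    [32,19,50,0,0,0,87],
    [32,19,90,0,0,0,87],
    [32,19,120,0,0,0,87],
    [32,19,120,0,0,0,87],
    [32,19,120,0,0,0,87],
  ],
)

```text
t: 4.55
eef_pos: [0.4757, 0.0042, 0.1284]
eef_rot: [0.616, 0.788, 0.0, -0.0]
contact_force: [0.9, 0.1, 1.1]
finger_gap: 0.0869
finger_force: 0.0
```

```bash
python3 go.py 0.4755 0.006 0.062 1.815
python3 - <<'E'
from h import *
p=shot("scene");c=cv2.resize(np.ascontiguousarray(p["color"][240:370,250:400,::-1]),None,fx=4.5,fy=4.5,interpolation=cv2.INTER_CUBIC)
t=shot("top");d=cv2.resize(np.ascontiguousarray(t["color"][220:320,200:340,::-1]),None,fx=4.5,fy=4.5,interpolation=cv2.INTER_CUBIC)
cv2.imwrite("pics/s1.png",c);cv2.imwrite("pics/t1.png",d)
E
```

```text
t 4.55 shift [ 1.7  0.2 66.4] turn [ 0.    -0.    -0.001] at [0.4757 0.0042 0.1284] gap 0.08686247906082499 [0.87814933 0.12917439 1.08081292] 0.0 j [ 0.43  0.33 -0.62  2.07  0.26  0.82 -0.1 ]
```

View pics/s1.png

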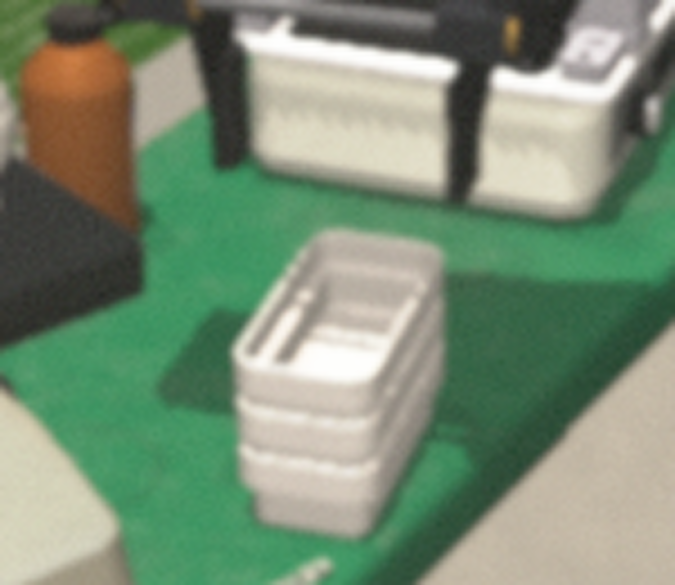

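Run:
```python
from h import *
p=shot("scene")
def f(P): return (P-[250,240]+.5)*4.5-.5
e=np.array(env.get_state()["eef_pos"]);phi=1.815;ty=np.array([np.sin(phi),-np.cos(phi),0])
print("tips pred",f(proj(p,np.array([e+ty*.051,e-ty*.051]))).round())
for q in [(.473,.0156,.242),(.4772,.0096,.242)]:
    c,s=np.cos(q[2]),np.sin(q[2])
    X=[[q[0]+c*a-s*b,q[1]+s*a+c*b,.077] for a,b in ((.029,.055),(-.029,.055),(-.029,-.055),(.029,-.055))]
    print(f(proj(p,np.array(X))).round().tolist(), np.round(back(p,(np.array([344,305])/4.5+[250,240]),.077),4))
```

```text
tips pred [[225. 155.]
 [469. 187.]]
[[225.0, 361.0], [368.0, 384.0], [450.0, 246.0], [317.0, 228.0]] [0.4694 0.018  0.077 ]
[[225.0, 351.0], [367.0, 374.0], [448.0, 238.0], [317.0, 219.0]] [0.4694 0.018  0.077 ]
```

View pics/t1.png

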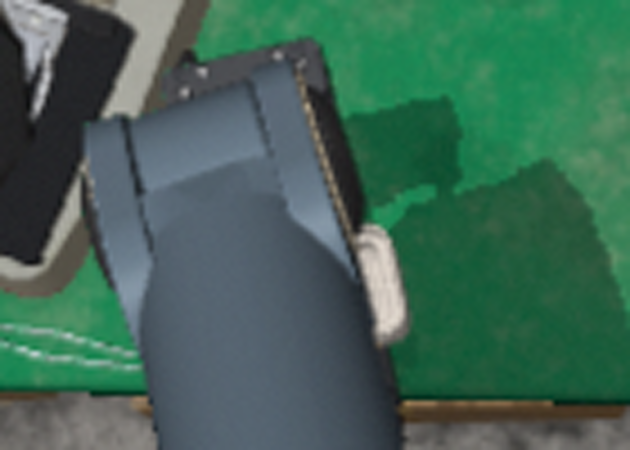

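The scene crop shows the pile rim centred near (344,305) of the crop, and the fingertips lie about 2 px lower than predicted, so the dish is at about (0.473, 0.013). The top crop shows the wrist over the pile, clear of the microscope. Descending now.

move_arm(
  series=[
    [1,0,30,0,0,0,87],
    [1,0,55,0,0,0,87],
    [1,0,65,0,0,0,87],
    [1,0,65,0,0,0,87],
    [1,0,65,0,0,0,87],
    [1,0,65,0,0,0,50],
    [1,0,65,0,0,0,50],
    [1,0,65,0,0,0,50],
    [1,0,65,0,0,0,50],
    [1,0,65,0,0,0,50],
    [1,0,65,0,0,0,50],
  ],
  newtons=10,
)

```text
t: 5.8
eef_pos: [0.4752, 0.0052, 0.0631]
eef_rot: [0.616, 0.788, 0.0, 0.0]
contact_force: [-0.6, 0.4, 2.2]
finger_gap: 0.0579
finger_force: 10.0
```

move_arm(
  series=[
    [0,0,-5,0,0,0,50],
    [0,0,-12,0,0,0,50],
    [0,0,-20,0,0,0,50],
    [0,0,-30,0,0,0,50],
    [0,0,-50,0,0,0,50],
    [0,0,-80,0,0,0,50],
    [0,0,-110,0,0,0,50],
    [0,0,-140,0,0,0,50],
    [0,0,-170,0,0,0,50],
    [0,0,-170,0,0,0,50],
    [0,0,-170,0,0,0,50],
  ],
)

```text
t: 6.9
eef_pos: [0.4751, 0.0052, 0.2337]
eef_rot: [0.616, 0.788, 0.0, 0.001]
contact_force: [0.5, 0.3, -1.0]
finger_gap: 0.0581
finger_force: 10.0
```

```bash
python3 - <<'E'
from h import *
p=shot("scene","pics/s2.png")
c=cv2.resize(np.ascontiguousarray(p["color"][200:365,230:430,::-1]),None,fx=3.5,fy=3.5,interpolation=cv2.INTER_CUBIC);cv2.imwrite("pics/s2.png",c)
E
python3 go.py 0.5874 -0.3227 0.26 1.747
```

```text
t 6.95 shift [-345.3   30.9  -27.3] turn [-0.001  0.     0.067] at [0.4744 0.005  0.2326] gap 0.05786343925167208 [-0.05305359  0.79296302 -1.04465757] 9.999909871257842 j [ 0.5   0.19 -0.67  1.95  0.13  1.05  0.01]
```

View pics/s2.png

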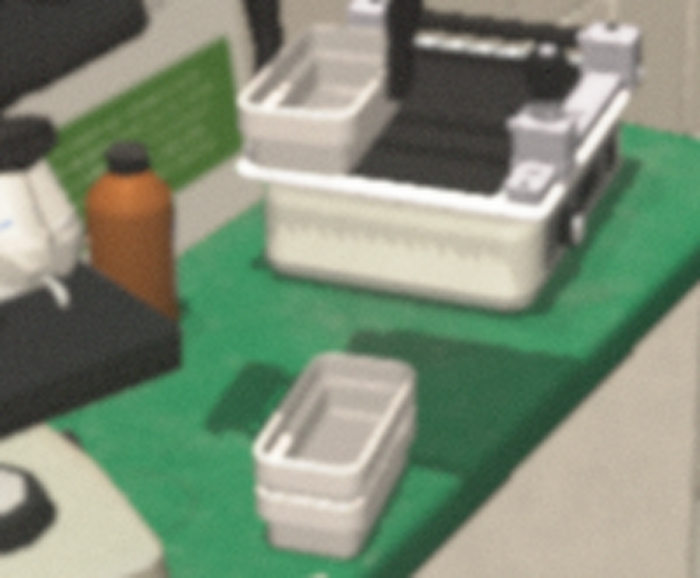

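The top dish is in the gripper and the other two remain standing at crop (335,455). Next I carry it over the shaker.

move_arm(
  series=[
    [-30,3,-20,0,0,0.06,50],
    [-70,6,-27,0,0,0.067,50],
    [-110,10,-27,0,0,0.067,50],
    [-155,14,-27,0,0,0.067,50],
    [-200,18,-27,0,0,0.067,50],
    [-245,22,-27,0,0,0.067,50],
    [-285,25,-27,0,0,0.067,50],
    [-320,28,-27,0,0,0.067,50],
    [-340,30,-27,0,0,0.067,50],
    [-349,31,-27,0,0,0.067,50],
    [-349,31,-27,0,0,0.067,50],
    [-349,31,-27,0,0,0.067,50],
  ],
)

```text
t: 8.15
eef_pos: [0.5889, -0.3242, 0.2592]
eef_rot: [0.641, 0.767, 0.0, -0.001]
contact_force: [0.7, 0.3, 0.0]
finger_gap: 0.0578
finger_force: 10.0
```

```bash
python3 go.py 0.5885 -0.3263 0.15 1.747
python3 - <<'E'
from h import *
t=shot("top");s=shot("scene")
a=cv2.resize(np.ascontiguousarray(t["color"][170:310,320:480,::-1]),None,fx=4,fy=4,interpolation=cv2.INTER_CUBIC)
b=cv2.resize(np.ascontiguousarray(s["color"][130:300,280:430,::-1]),(150*560//170*1,560),interpolation=cv2.INTER_CUBIC)
cv2.imwrite("pics/s3.png",a)
E
```

```text
t 8.15 shift [ -2.2  -0.7 109.2] turn [-0.001 -0.002  0.002] at [ 0.5889 -0.3242  0.2592] gap 0.0578201690338144 [0.6617536  0.32502606 0.01764373] 10.000141533091664 j [ 0.76  0.48 -0.48  1.47  0.23  1.24  0.44]
```

View pics/s3.png

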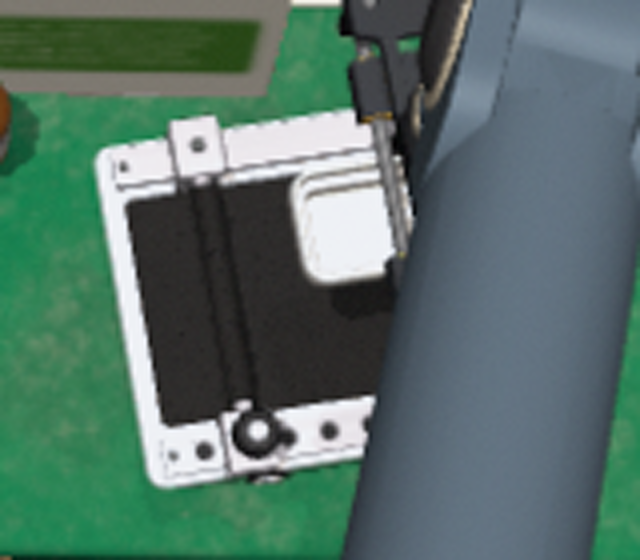

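The crop shows the held dish's left end at about (298,230), with corners near (291,175) and (308,284). The clamp roller is at left and the knob at (258,432).

Run:
```python
from h import *
p=shot("top"); S=(.5837,-.3015,.1765);c,s=np.cos(S[2]),np.sin(S[2])
e=env.get_state()["eef_pos"]
f=lambda X:np.array([c*(X[0]-S[0])+s*(X[1]-S[1]),-s*(X[0]-S[0])+c*(X[1]-S[1])])*1000
for uv in ((298,230),(291,175),(308,284)):
    print(f(back(p,(np.array(uv)+.5)/4-.5+[320,170],e[2]+.015)).round(1))
print("tcp",f(e))
```

```text
[-0.7 43.4]
[27.5 41.8]
[-28.3  43.4]
tcp [  1.39329259 -23.37293454]
```

move_arm(
  series=[
    [-4,-1,20,0,0,0,50],
    [-4,-1,50,0,0,0,50],
    [-4,-1,85,0,0,0,50],
    [-4,-1,115,0,0,0,50],
    [-4,-1,135,0,0,0,50],
    [-4,-1,148,0,0,0,50],
    [-4,-1,152,0,0,0,50],
    [-4,-1,154,0,0,0,50],
    [-4,-1,155,0,0,0,50],
    [-4,-1,155,0,0,0,50],
  ],
)

```text
t: 9.3
eef_pos: [0.5895, -0.3304, 0.1061]
eef_rot: [0.642, 0.767, 0.0, 0.001]
contact_force: [-0.6, 0.3, -0.6]
finger_gap: 0.0577
finger_force: 10.0
```

move_arm(
  series=[
    [2,-1,2,0,0,0,50],
    [2,-1,3,0,0,0,50],
    [2,-1,4,0,0,0,50],
    [2,-1,5,0,0,0,50],
    [2,-1,5,0,0,0,50],
  ],
)

```text
t: 9.8
eef_pos: [0.5875, -0.3284, 0.1012]
eef_rot: [0.642, 0.767, -0.0, 0.0]
contact_force: [-2.7, 1.8, 6.4]
finger_gap: 0.0576
finger_force: 10.0
```

move_arm(
  series=[
    [0,0,0,0,0,0,50],
    [0,0,0,0,0,0,75],
    [0,0,0,0,0,0,75],
    [0,0,0,0,0,0,75],
    [0,0,0,0,0,0,75],
    [0,0,-15,0,0,0,75],
    [0,0,-50,0,0,0,75],
    [0,0,-90,0,0,0,75],
    [0,0,-120,0,0,0,75],
    [0,0,-120,0,0,0,75],
  ],
)

```text
t: 10.8
eef_pos: [0.5906, -0.3292, 0.227]
eef_rot: [0.642, 0.766, 0.001, 0.006]
contact_force: [1.1, 0.3, 1.1]
finger_gap: 0.0752
finger_force: 0.0
```

```bash
python3 go.py 0.470 -0.18 0.21 0.176
```

```text
t 10.8 shift [168.1 -92.8  15. ] turn [ 0.012 -0.002  1.571] at [ 0.5906 -0.3292  0.227 ] gap 0.0752407316381707 [1.14730448 0.25720109 1.13859957] 0.0 j [ 0.77  0.5  -0.47  1.51  0.24  1.17  0.43]
```

move_arm(
  series=[
    [20,-9,0,0,0,0.15,75],
    [40,-18,0,0,0,0.3,70],
    [60,-27,0,0,0,0.44,60],
    [80,-36,0,0,0,0.58,55],
    [100,-45,0,0,0,0.72,55],
    [120,-54,0,0,0,0.86,55],
    [140,-63,0,0,0,1.0,55],
    [155,-70,0,0,0,1.15,55],
    [170,-77,0,0,0,1.3,55],
    [185,-83,0,0,0,1.45,55],
    [198,-87,0,0,0,1.57,55],
    [198,-87,0,0,0,1.57,55],
  ],
)

```text
t: 12.0
eef_pos: [0.4665, -0.1469, 0.2203]
eef_rot: [0.996, 0.09, -0.0, -0.0]
contact_force: [0.4, -0.4, -0.4]
finger_gap: 0.055
finger_force: 0.0
```

```bash
python3 go.py 0.488 -0.251 0.20 0.176
python3 - <<'E'
from h import *
t=shot("top","pics/t_place.png");s=shot("scene","pics/s_place.png")
a=cv2.resize(np.ascontiguousarray(t["color"][182:298,335:473,::-1]),None,fx=4,fy=4,interpolation=cv2.INTER_CUBIC)
b=cv2.resize(np.ascontiguousarray(s["color"][182:298,295:418,::-1]),None,fx=2,fy=4,interpolation=cv2.INTER_CUBIC)
cv2.imwrite("pics/m1.png",np.hstack([a,b]));print(a.shape,b.shape)
E
```

```text
t 12.0 shift [  2.5 106.2  20.3] turn [-0.     0.     0.004] at [ 0.4665 -0.1469  0.2203] gap 0.05495930306568917 [ 0.36650099 -0.35877239 -0.44630552] 0.0 j [ 0.46  0.18 -0.28  1.95  0.06  1.01 -1.23]
(464, 552, 3) (464, 246, 3)
```

View pics/m1.png

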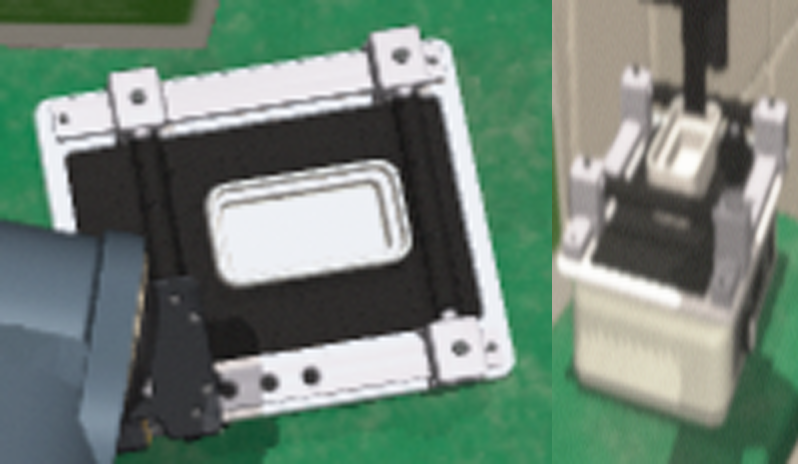

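The composite shows the dish flat on the mat between the rollers, with corners at about (206,186), (398,160), (412,258) and (222,288). Next I check its position and work out the knob's.

Run:
```python
from h import *
p=shot("top"); q=shot("scene");S=(.5837,-.3015,.1765);c,s=np.cos(S[2]),np.sin(S[2])
f=lambda X:np.array([c*(X[0]-S[0])+s*(X[1]-S[1]),-s*(X[0]-S[0])+c*(X[1]-S[1])])*1000
C=np.array([f(back(p,(np.array(uv)+.5)/4-.5+[335,182],.115)) for uv in ((206,186),(398,160),(412,258),(222,288))])
print(C.round(1).tolist(),C.mean(0))
g=lambda X:(S[0]+c*X[0]-s*X[1],S[1]+s*X[0]+c*X[1])
K1=back(p,(np.array([247,480])+.5)/5-.5+[335,182],.16);K2=back(q,(np.array([482,119])+.5)/5-.5+[290,190],.16)
print("knob top",K1,"scene",K2,"model",g((-.085,.067)),"next",g((-.085,.043)))
```

```text
[[27.8, 37.9], [25.4, -72.1], [-31.1, -69.1], [-31.0, 39.4]] [ -2.21052919 -15.95309328]
knob top [ 0.48697177 -0.24992644  0.16      ] scene [ 0.49029428 -0.2542039   0.16      ] model (np.float64(0.4882563400613363), np.float64(-0.25046562161138114)) next (np.float64(0.4924703808047705), np.float64(-0.2740927640668851))
```

move_arm(
  series=[
    [1,30,0,0,0,0,55],
    [2,65,5,0,0,0,55],
    [3,95,10,0,0,0,55],
    [3,106,20,0,0,0,55],
    [3,106,20,0,0,0,55],
    [3,106,20,0,0,0,55],
  ],
)

```text
t: 12.8
eef_pos: [0.4885, -0.2512, 0.1993]
eef_rot: [0.996, 0.089, -0.001, -0.001]
contact_force: [-0.8, 0.8, -0.3]
finger_gap: 0.0553
finger_force: 0.0
```

```bash
python3 go.py 0.4882 -0.2512 0.135 0.1765
```

```text
t 12.8 shift [-0.2  0.1 64.3] turn [-0.002  0.001  0.002] at [ 0.4885 -0.2512  0.1993] gap 0.05526747295350269 [-0.79242722  0.78337003 -0.3110241 ] 0.0 j [ 0.57  0.3  -0.21  1.85  0.07  1.   -1.06]
```

move_arm(
  series=[
    [0,0,30,0,0,0,55],
    [0,0,50,0,0,0,55],
    [0,0,60,0,0,0,55],
    [0,0,64,0,0,0,55],
    [0,0,64,0,0,0,55],
  ],
)

```text
t: 13.3
eef_pos: [0.4891, -0.2518, 0.1362]
eef_rot: [0.996, 0.089, 0.0, -0.0]
contact_force: [0.5, 0.8, 0.6]
finger_gap: 0.0549
finger_force: 0.0
```

move_arm(
  series=[
    [0,0,0,0,0,0,15],
    [0,0,0,0,0,0,15],
    [0,0,0,0,0,0,15],
    [0,0,0,0,0,0,15],
    [0,0,0,0,0,0,15],
    [0,0,0,0,0,0,15],
  ],
  newtons=5,
)

```text
t: 13.9
eef_pos: [0.4889, -0.2523, 0.1362]
eef_rot: [0.996, 0.088, 0.0, -0.0]
contact_force: [-1.0, 0.9, 2.8]
finger_gap: 0.0256
finger_force: 5.0
```

```bash
python3 go.py 0.4882 -0.2512 0.135 0.1765
```

```text
t 13.9 shift [-0.5 -1.2  1.2] turn [-0. -0.  0.] at [ 0.4889 -0.2523  0.1362] gap 0.02564228017679252 [-1.00504337  0.92483413  2.79082833] 5.000072717521107 j [ 0.56  0.37 -0.2   1.91  0.1   0.87 -1.08]
```

move_arm(
  series=[
    [0,0,0,0,0,0,15],
    [0,0,0,0,0,0,15],
    [0,0,-3,0,0,0,15],
    [0,0,-6,0,0,0,15],
    [0,0,-9,0,0,0,15],
    [0,0,-10.5,0,0,0,15],
    [0,0,-10.5,0,0,0,15],
    [0,0,-10.5,0,0,0,15],
  ],
  newtons=35,
)

```text
t: 14.7
eef_pos: [0.4888, -0.2522, 0.1461]
eef_rot: [0.996, 0.088, 0.0, -0.0]
contact_force: [5.0, 1.3, -9.3]
finger_gap: 0.0246
finger_force: 35.0
```

```bash
python3 go.py 0.4882 -0.2512 0.135 0.1765
```

```text
t 14.7 shift [-0.4 -1.1 11.1] turn [-0.    -0.     0.001] at [ 0.4888 -0.2522  0.1461] gap 0.02459555362461087 [ 5.0415568   1.25477744 -9.28728591] 34.997977023012936 j [ 0.56  0.36 -0.21  1.9   0.09  0.89 -1.08]
```

move_arm(
  series=[
    [0,2,0,0,0,0,15],
    [0,5,0,0,0,0,15],
    [0,8,0,0,0,0,15],
    [0,11,0,0,0,0,15],
    [0,14,0,0,0,0,15],
    [0,16,0,0,0,0,15],
    [0,18,0,0,0,0,15],
    [0,20,0,0,0,0,15],
    [0,22,0,0,0,0,15],
    [0,23,0,0,0,0,15],
    [0,24,0,0,0,0,15],
    [0,24,0,0,0,0,15],
  ],
)

```text
t: 15.9
eef_pos: [0.4931, -0.2762, 0.1464]
eef_rot: [0.996, 0.088, 0.0, -0.0]
contact_force: [4.1, 2.1, -9.5]
finger_gap: 0.0248
finger_force: 35.0
```

```bash
python3 go.py 0.4931 -0.2758 0.1362 0.1765
```

```text
t 15.9 shift [ 0.1 -0.4 10.2] turn [-0. -0.  0.] at [ 0.4931 -0.2762  0.1464] gap 0.024807374229329854 [ 4.14081086  2.1328641  -9.50026669] 34.99793765600771 j [ 0.59  0.38 -0.2   1.87  0.09  0.9  -1.04]
```

move_arm(
  series=[
    [0,0,2,0,0,0,15],
    [0,0,4,0,0,0,15],
    [0,0,6,0,0,0,15],
    [0,0,8,0,0,0,15],
    [0,0,10,0,0,0,15],
    [0,0,11,0,0,0,15],
    [0,0,11,0,0,0,15],
    [0,0,11,0,0,0,15],
  ],
)

```text
t: 16.7
eef_pos: [0.4931, -0.2765, 0.1362]
eef_rot: [0.996, 0.088, 0.0, 0.0]
contact_force: [0.5, 3.4, 0.9]
finger_gap: 0.0247
finger_force: 35.0
```

```bash
python3 go.py 0.4931 -0.2758 0.1362 0.1765
python3 - <<'E'
from h import *
t=shot("top");s=shot("scene")
a=cv2.resize(np.ascontiguousarray(t["color"][182:298,335:473,::-1]),None,fx=3,fy=4,interpolation=cv2.INTER_CUBIC)
b=cv2.resize(np.ascontiguousarray(s["color"][182:298,295:418,::-1]),None,fx=3,fy=4,interpolation=cv2.INTER_CUBIC)
cv2.imwrite("pics/m2.png",np.hstack([a,b]))
E
```

```text
t 16.7 shift [ 0.1 -0.7  0. ] turn [ 0.001 -0.001  0.   ] at [ 0.4931 -0.2765  0.1362] gap 0.024677728672836664 [0.45211769 3.39265353 0.85744135] 35.00026578549296 j [ 0.59  0.39 -0.2   1.88  0.1   0.88 -1.05]
```

View pics/m2.png

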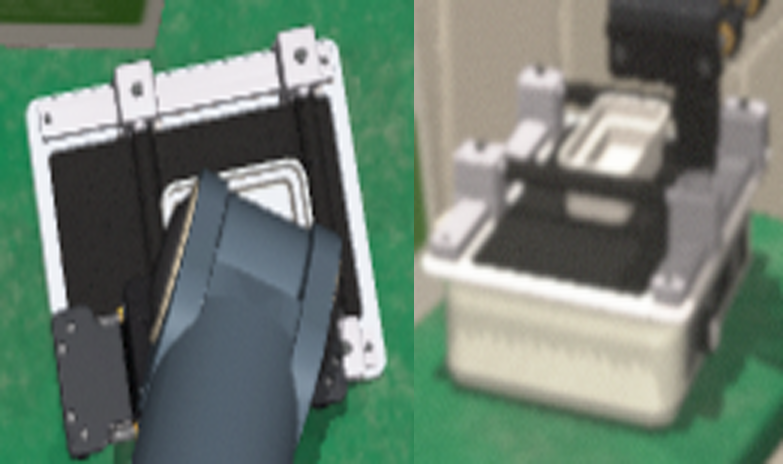

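The view shows the dish between the closed rollers (left edge at (163,185), touching the clamp roller), with the gripper on the knob. A small downward push will confirm the pin is home.

move_arm(
  series=[
    [0,-0.5,1,0,0,0,15],
    [0,-0.5,1.5,0,0,0,15],
    [0,-0.5,1.5,0,0,0,15],
    [0,-0.5,1.5,0,0,0,15],
    [0,-0.5,1.5,0,0,0,15],
  ],
)

```text
t: 17.3
eef_pos: [0.4932, -0.2766, 0.1361]
eef_rot: [0.996, 0.088, 0.001, 0.001]
contact_force: [-2.5, 3.8, 10.8]
finger_gap: 0.0249
finger_force: 35.0
```

```bash
python3 go.py 0.4931 -0.2758 0.1362 0.1765
```

```text
t 17.3 shift [ 0.1 -0.8 -0.1] turn [ 0.002 -0.001 -0.   ] at [ 0.4932 -0.2766  0.1361] gap 0.02486996579010454 [-2.52193125  3.84893392 10.76423474] 35.00214864034206 j [ 0.59  0.39 -0.19  1.88  0.1   0.88 -1.05]
```

```bash
python3 -c "
from station import env
print(env.close_job())"
```

```text
the job is handed in; nothing more can be done
None
```

I've handed in the job, and the hand-in returned no verdict. The top dish is on the mat between the rollers, and the clamp roller is one hole in, about 24.6 mm of travel. The pin met a firm stop at its original home height, with the gripper still holding the knob at 35 N.

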